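Tip a beaker of steel punches out into a heap

ROBOT

A 6-joint arm with a two-finger parallel gripper is mounted at the origin on a cart in front of the work surface, level with it; the furniture and walls round the work are solid. World frame = base frame: x ahead of the robot, y to its left, z up, the work surface at z = 0. Lengths are in m, angles in rad, forces in N, time in s.
With the tool pointing down it reaches from about 0.35 to 0.775 m from the base axis. Payload 5.5 kg.
Tool frame: the origin (TCP) lies at the very end of the fingers, on their centre line; the grasp point (between the pads) lies env.pinch_z behind it (env.pinch_z is the distance from the TCP to the grasp point, in m); z points along the fingers, y is the line along which they close (so a half turn about z gives the same grasp; the last joint's range is limited). The gripper opens to 85 mm and grips with 20 to 120 N. Pads are 22 mm wide; open, the fingers measure 114 mm over their backs; the gripper's body (76 mm by 85 mm) begins 54 mm behind the grasp point. The pads swing forward as they close: fully open they stand 13 mm farther back than shut.
Start: joints at [-1.34, 0.313, 0.046, 1.304, 0, 1.431], TCP at [0.208, -0.536, 0.231] pointing down, gripper open.
Joint ranges: [-2.76, 2.76], [-0.86, 1.69], [-1.03, 1.26], [-2.2, 2.34], [-1.47, 1.5], [-3.14, 3.14]. Speed limits (rad/s): [2.57, 2.57, 3.14, 3.14, 3.14, 3.14].

INTERFACE

Orientations are given as a unit quaternion [w, x, y, z].
In Python, from workcell import env, eyes gives the robot as it stands.
- The arm moves only by the shell command python3 -m jog 'ROWS' [FORCE]. ROWS is JSON, one flat list of numbers, 7 for each row, row after row: the shift along the world's x, y, z as a fraction of full scale, then the turn, a rotation vector about the world's x, y, z as a fraction of full scale, then the opening, from -1 (shut) to 1 (fully open), so that 0 is half open. A call has 1 to 12 rows; each row is the pose to reach, as a shift and turn from the pose commanded when the call began, turning the shorter way round; what a row does not reach only later rows make up. Full scale, the value 1, is 20 cm for a shift and pi rad for a turn. A row lasts 1/12 s, in which the tool goes at most 41.7 mm and 7.16 degrees, less where a joint would pass 70% of its speed; a pose out of reach is approached as far as the arm can. A call with a number of a shift or a turn outside -1 to 1 is refused whole. A call with a gripper value outside its range is refused whole. The fingers move at their own pace and stop on an object; FORCE is the grip in N (left out, the last holds). Time passes only in rows, so rows that repeat a pose let the fingers close. It gives the time, the measured TCP pose, the force, the opening and the grip force at its end, in the units of the state.
- env.get_state(): the state, without advancing time (a new reading comes with each control period).
- eyes.read_camera(name): name is "scene" or "top" or "wrist"; returns (picture, depth): 384x512x3 uint8, red, green, blue; 384x512 float32, m along the optical axis (not along the pixel's ray), 0 where there is no reading.
- eyes.calibration(name): a dict with "fx", "fy", "cx", "cy" (pixels), "R" (3x3) and "t" (3): a world point X has camera coordinates R X + t; the wrist camera has in their place "tool_from_camera" (4x4, takes a point from camera to tool coordinates, whose origin is the TCP and whose axes are the flange's). Camera axes: x right, y down, z forward; pixel columns grow to the right and rows downward; lengths in m; the calibration is good to about 2 mm. A picture is of the moment at which its call begins: read the wrist's pose just before it. calibration takes no time and is no camera call.
- env.hand_in(): hands the job in; it is judged then, once.
The state is a dict: "clock": time; "joint_pos": joint angles; "qvel": joint speeds; "tau": joint torques, N m; "tcp_pos": TCP position; "orientation": TCP orientation; "wrist_force": force on the tool from outside, world axes, zero at the start; "ft_torque": the same for the moment, N m; "finger_gap": finger opening in m; "grip_force": force on a finger pad.
Only numpy, scipy, OpenCV 4.12 (cv2) and the standard library are available. Lean on these libraries where they do the work, as an engineer would, in place of code of your own. Each camera call takes 0.05 s, during which the arm holds its last target. There are 200 camera calls.

TASK

Tip the four steel punches out of the pale plastic beaker into a heap on the grey soldering board: get the beaker upside down, rim flat on the board, with all four punches underneath it, then lift it straight up, well clear of them. Leave the punches heaped on the board and stand the empty beaker mouth down on the bench beside the board; spill nothing on the bench and do not push the other things about.

Things in the scene. Friction and masses are not known exactly. Their poses are not given: they have to be found in the camera images.
- beaker_centre (a point): Centre (on the axis, half-way up) of the pale milky plastic beaker that holds the steel punches. Open top, straight tapered wall: 66 mm high, outside diameter 52 mm at the base, 67 mm at the rim, about 60 mm half-way up; wall and floor about 2 mm; 60 g empty. Its z axis points from the base to the mouth (up at the start).
- board_top (a point): Centre of the top face of the grey soldering board, a flat plain plate that is fixed to the bench: 210 mm (its x) by 200 mm (its y), its top 28 mm above the bench; z up.
- stamp_0_centre (a point): Centre (half-way along) of steel punch 0; all four alike: square shank 12 x 12 x 30 mm, then a round nose tapering from 11 mm to a blunt 4 mm end; 44 mm long in all, 40 g. Its z axis points from the square foot to the nose. At the start all four stand nose up, close together, in the beaker.
- stamp_1_centre (a point): Centre (half-way along) of steel punch 1; all four alike: square shank 12 x 12 x 30 mm, then a round nose tapering from 11 mm to a blunt 4 mm end; 44 mm long in all, 40 g. Its z axis points from the square foot to the nose. At the start all four stand nose up, close together, in the beaker.
- stamp_2_centre (a point): Centre (half-way along) of steel punch 2; all four alike: square shank 12 x 12 x 30 mm, then a round nose tapering from 11 mm to a blunt 4 mm end; 44 mm long in all, 40 g. Its z axis points from the square foot to the nose. At the start all four stand nose up, close together, in the beaker.
- stamp_3_centre (a point): Centre (half-way along) of steel punch 3; all four alike: square shank 12 x 12 x 30 mm, then a round nose tapering from 11 mm to a blunt 4 mm end; 44 mm long in all, 40 g. Its z axis points from the square foot to the nose. At the start all four stand nose up, close together, in the beaker.
- stamp_0: Steel punch 0 itself; origin at the centre of its square foot, z along its length.
- stamp_1: Steel punch 1 itself; origin at the centre of its square foot, z along its length.
- stamp_2: Steel punch 2 itself; origin at the centre of its square foot, z along its length.
- stamp_3: Steel punch 3 itself; origin at the centre of its square foot, z along its length.
- lamp_head (a point): Centre of the green desk lamp's head, fixed above the bench to the left: a box of about 115 mm (x) by 230 mm (y) by 95 mm (z). Keep the arm clear of it.
- vice (a point): Centre of the blue bench vice's jaws near the front edge, fixed; it fills 200 mm (x) by 100 mm (y) round this point and rises to 112 mm above the bench. Keep the arm clear of it.
- beaker: The same beaker, origin under the centre of its base. Laid on its side on a surface it rests along its wall: axis 7 degrees mouth-up, centre 29 mm above the surface; it may roll some 20 degrees. The punches stay in it lying, and slide out once the mouth points about 40 degrees below level; tipped briskly over its rim on the board it covers them. It can be laid on the board and taken again another way.
- pot: dark grey plastic pot, 79 mm across, 50 high, stands loose on the bench as a bystander; origin under its centre
- slide_gauge: slide calliper, 170 mm long, 9 high, lies loose on the bench as a bystander; origin under its centre
- dome_punch: turned wooden doming punch, 27 mm across, 49 high, stands loose on its foot as a bystander; origin under its foot
Mind the look-alikes: they are no part of the job. What is shaped like the beaker but orange is not meant.

How it is judged:
On the way, in this order (a step that is already met when the one before it is completed fails the run):
1. the beaker stands upside down on the board with all four punches under it (angle between beaker_centre's own z axis and vertical above 3 rad and z of beaker_centre in the frame of board_top between 0.026 and 0.042 m and linear speed of beaker below 0.05 m/s and horizontal distance between each of stamp_0_centre, stamp_1_centre, stamp_2_centre, stamp_3_centre and beaker_centre below 0.033 m and z of each of stamp_0_centre, stamp_1_centre, stamp_2_centre, stamp_3_centre in the frame of board_top above 0 m), for 0.2 s.
2. the beaker has been lifted straight up off the heap, still upside down, its rim 60 mm or more above the board (z of beaker_centre in the frame of board_top above 0.093 m and angle between beaker_centre's own z axis and vertical above 2.8 rad and horizontal distance between each of stamp_0_centre, stamp_1_centre, stamp_2_centre, stamp_3_centre and beaker_centre below 0.095 m and x of stamp_0_centre in the frame of board_top between -0.105 and 0.105 m and y of stamp_0_centre in the frame of board_top between -0.1 and 0.1 m and z of stamp_0_centre in the frame of board_top between 0 and 0.046 m and x of stamp_1_centre in the frame of board_top between -0.105 and 0.105 m and y of stamp_1_centre in the frame of board_top between -0.1 and 0.1 m and z of stamp_1_centre in the frame of board_top between 0 and 0.046 m and x of stamp_2_centre in the frame of board_top between -0.105 and 0.105 m and y of stamp_2_centre in the frame of board_top between -0.1 and 0.1 m and z of stamp_2_centre in the frame of board_top between 0 and 0.046 m and x of stamp_3_centre in the frame of board_top between -0.105 and 0.105 m and y of stamp_3_centre in the frame of board_top between -0.1 and 0.1 m and z of stamp_3_centre in the frame of board_top between 0 and 0.046 m), for 0.1 s.
At the end, for the whole second after the job is handed in: All four punches rest on the board, lying or standing, their centres over its top face and no two of them more than 150 mm apart; the empty beaker stands mouth down (within 8 degrees) on the bench beside the board, at rest (x of stamp_0_centre in the frame of board_top between -0.105 and 0.105 m and y of stamp_0_centre in the frame of board_top between -0.1 and 0.1 m and z of stamp_0_centre in the frame of board_top between 0 and 0.046 m and x of stamp_1_centre in the frame of board_top between -0.105 and 0.105 m and y of stamp_1_centre in the frame of board_top between -0.1 and 0.1 m and z of stamp_1_centre in the frame of board_top between 0 and 0.046 m and x of stamp_2_centre in the frame of board_top between -0.105 and 0.105 m and y of stamp_2_centre in the frame of board_top between -0.1 and 0.1 m and z of stamp_2_centre in the frame of board_top between 0 and 0.046 m and x of stamp_3_centre in the frame of board_top between -0.105 and 0.105 m and y of stamp_3_centre in the frame of board_top between -0.1 and 0.1 m and z of stamp_3_centre in the frame of board_top between 0 and 0.046 m and linear speed of each of stamp_0, stamp_1, stamp_2, stamp_3, beaker below 0.03 m/s and horizontal distance between each of stamp_1_centre, stamp_2_centre, stamp_3_centre and stamp_0_centre below 0.15 m and horizontal distance between each of stamp_2_centre, stamp_3_centre and stamp_1_centre below 0.15 m and horizontal distance between stamp_3_centre and stamp_2_centre below 0.15 m and angle between beaker_centre's own z axis and vertical above 3 rad and height (world z) of beaker_centre between 0.026 and 0.041 m); the robot touches nothing.
It fails at once if the grey pot was pushed more than 30 mm (distance of pot from where it was at the start of the episode above 0.03 m).
It fails at once if the calliper was pushed more than 30 mm (distance of slide_gauge from where it was at the start of the episode above 0.03 m).
It fails at once if the wooden doming punch was pushed more than 30 mm (distance of dome_punch from where it was at the start of the episode above 0.03 m).
It fails at once if a punch fell onto the bench ((height (world z) of stamp_0_centre below 0.022 m and horizontal distance between stamp_0_centre and beaker_centre above 0.06 m) or (height (world z) of stamp_1_centre below 0.022 m and horizontal distance between stamp_1_centre and beaker_centre above 0.06 m) or (height (world z) of stamp_2_centre below 0.022 m and horizontal distance between stamp_2_centre and beaker_centre above 0.06 m) or (height (world z) of stamp_3_centre below 0.022 m and horizontal distance between stamp_3_centre and beaker_centre above 0.06 m)).
It also fails if it takes over 61 s, if anything falls off the work surface, if the arm or the gripper's body presses on something with over 40 N, if the wrist force passes 120 N, or if a joint passes its speed limit or range.

## Working session

There is one attempt and no reset: what is moved stays moved. The work goes in short steps, Python scripts to look and compute and a shell command to move; the robot and the scene stay as the last step left them, time stands still between calls to the robot, and variables do not carry over. Pictures are saved under pics/ and viewed, at most 14 in all, crops included, and the job is handed in when it is done.

```bash
mkdir -p pics; ls; python3 - <<'E'
from workcell import env, eyes
import cv2,numpy as np
ims=[]
for n in("scene","top"):
    p,d=eyes.read_camera(n); np.savez(f"pics/{n}.npz",p=p,d=d); ims.append(p)
    c=eyes.calibration(n); print(n,c)
cv2.imwrite("pics/a.png",cv2.cvtColor(ims[0],cv2.COLOR_RGB2BGR))
cv2.imwrite("pics/b.png",cv2.cvtColor(ims[1],cv2.COLOR_RGB2BGR))
print(env.get_state(),env.pinch_z)
E
```

```text
pics
scene {'fx': 346.8170030196816, 'fy': 346.8170030196816, 'cx': 258.1338312809627, 'cy': 189.06790893479797, 'R': array([[ 0.61063921, -0.79151625, -0.0249355 ],
       [-0.3589807 , -0.24860519, -0.89962677],
       [ 0.70587011,  0.55829875, -0.43594713]]), 't': array([-0.2889427 ,  0.32573281,  0.76001809])}
top {'fx': 379.92733580776184, 'fy': 379.92733580776184, 'cx': 255.04617360821757, 'cy': 189.0800752596736, 'R': array([[ 0.0704243 , -0.99750611, -0.0046873 ],
       [-0.95315889, -0.0659062 , -0.29520248],
       [ 0.29415735,  0.02525717, -0.95542322]]), 't': array([0.00969217, 0.54650088, 1.15215809])}
{'clock': 0.1, 'joint_pos': array([-1.33961835e+00,  3.13939633e-01,  4.50869733e-02,  1.30359610e+00,
       -7.27255550e-06,  1.43121247e+00]), 'qvel': array([ 0.00075143, -0.00116631,  0.00338803,  0.00042312,  0.00133666,
       -0.00024345]), 'tau': array([ 1.94283632e-03, -4.81724811e+01,  2.99243832e+01,  1.28234152e-02,
       -1.31264997e-04, -3.59137402e-06]), 'tcp_pos': array([ 0.20822923, -0.53548191,  0.23048759]), 'orientation': array([-8.25185735e-04,  9.82865776e-01,  1.84320874e-01, -4.14576162e-05]), 'wrist_force': array([ 0.06905741,  0.04933392, -0.14713425]), 'ft_torque': array([ 0.01528606, -0.0411053 , -0.01141855]), 'grip_force': 0.0, 'finger_gap': 0.08516873382670724} 0.0187
```

View pics/a.png

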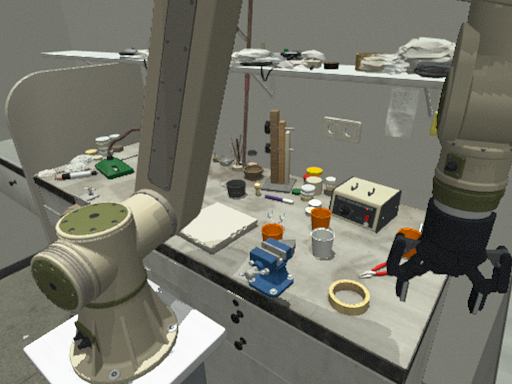

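View pics/b.png

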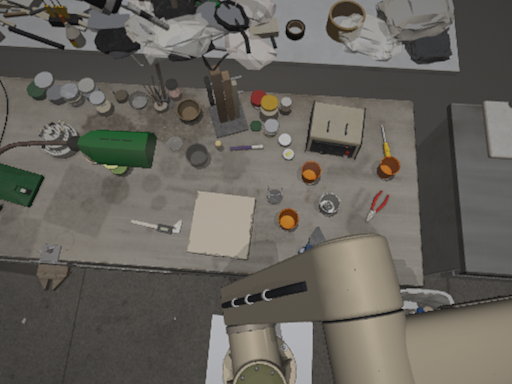

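The scene view shows the pale beaker at about (322,243), which is (328,205) in the top view. The board is at top (222,225). Two orange beakers are nearby, the vice is at scene (271,268) and the lamp is at top (118,148). I'll zoom in and measure.

```bash
cat > h.py <<'E'
import numpy as np,cv2
from workcell import env,eyes
def pts(n,d,c=None):
    c=c or eyes.calibration(n); v,u=np.mgrid[:d.shape[0],:d.shape[1]]
    P=np.stack([(u-c["cx"])/c["fx"]*d,(v-c["cy"])/c["fy"]*d,d],-1)
    if "R" in c: W=(P-c["t"])@c["R"]
    else:
        from scipy.spatial.transform import Rotation as Ro
        s=env.get_state();q=s["orientation"];T=c["tool_from_camera"]
        W=(P@T[:3,:3].T+T[:3,3])@Ro.from_quat([*q[1:],q[0]]).as_matrix().T+s["tcp_pos"]
    W[d==0]=np.nan; return W
def plane(n,u,v,z):
    c=eyes.calibration(n);r=c["R"].T@[(u-c["cx"])/c["fx"],(v-c["cy"])/c["fy"],1];o=-c["R"].T@c["t"]
    return o+r*(z-o[2])/r[2]
E
python3 - <<'E'
from h import *
a=np.load("pics/scene.npz");b=np.load("pics/top.npz")
m=np.hstack([cv2.resize(a['p'][195:285,230:365],(400,267),interpolation=2),cv2.resize(b['p'][160:240,250:370],(400,267),interpolation=2)])
cv2.imwrite("pics/c.png",m[...,::-1])
W=pts("top",b['d'])
for nm,u,v in[("beaker",328,205),("glass",274,196),("orange",289,220),("orange2",311,173),("pot",198,156),("dome",219,146),("lamp",140,148),("cal",158,227),("board",222,225),("vice",316,240)]:
    r=W[v-12:v+13,u-12:u+13].reshape(-1,3); k=r[:,2]>0.012
    if k.sum(): 
        q=r[k];print(nm,k.sum(),q.mean(0).round(3),q.min(0).round(3),q.max(0).round(3),np.percentile(q[:,2],[50,90]).round(3))
# board
k=(abs(W[...,2]-0.028)<0.008); k[:185]=0;k[265:]=0;k[:,:180]=0;k[:,262:]=0
n,l,s,ce=cv2.connectedComponentsWithStats(k.astype(np.uint8)); i=1+s[1:,4].argmax()
q=W[l==i]; print("board",len(q),q.mean(0),np.median(q[:,2])); print(cv2.minAreaRect((q[:,:2]*1000).astype(np.float32)))
W2=pts("scene",a['d']);r=W2[225:262,308:338].reshape(-1,3);q=r[(r[:,2]>.02)&(r[:,2]<.09)];print("beaker scene",q.mean(0),q.min(0),q.max(0))
r=W2[235:290,245:300].reshape(-1,3);q=r[(r[:,2]>.06)&(r[:,2]<.13)];print("vice scene",q.mean(0),q.min(0),q.max(0))
E
```

```text
beaker 301 [ 0.525 -0.202  0.042] [ 0.488 -0.231  0.012] [ 0.554 -0.166  0.071] [0.04  0.065]
glass 79 [ 0.546 -0.017  0.035] [ 0.521 -0.045  0.012] [0.564 0.006 0.076] [0.032 0.069]
orange 180 [ 0.469 -0.069  0.046] [ 0.426 -0.097  0.012] [ 0.491 -0.035  0.073] [0.049 0.066]
orange2 230 [ 0.636 -0.138  0.044] [ 0.596 -0.167  0.012] [ 0.662 -0.103  0.069] [0.046 0.065]
pot 239 [0.675 0.262 0.035] [0.628 0.22  0.012] [0.708 0.297 0.056] [0.037 0.05 ]
dome 73 [0.713 0.191 0.038] [0.657 0.145 0.012] [0.767 0.224 0.052] [0.044 0.049]
lamp 622 [0.593 0.383 0.251] [0.562 0.359 0.196] [0.644 0.422 0.27 ] [0.258 0.266]
cal 5 [0.404 0.352 0.013] [0.401 0.331 0.012] [0.41  0.381 0.017] [0.013 0.015]
board 620 [0.431 0.15  0.026] [0.388 0.107 0.018] [0.474 0.193 0.034] [0.026 0.029]
vice 423 [ 0.336 -0.111  0.377] [ 0.254 -0.181  0.017] [ 0.432 -0.045  0.773] [0.102 0.767]
board 3639 [0.43053863 0.15086951 0.02573226] 0.02567020148028996
((433.7198486328125, 151.245361328125), (199.72837829589844, 210.54078674316406), 86.77561950683594)
beaker scene [ 0.53052247 -0.19196873  0.04464734] [ 0.48964893 -0.23054802  0.02011644] [ 0.63933507 -0.11441297  0.06643083]
vice scene [ 0.32117194 -0.15772106  0.09267548] [ 0.24197393 -0.19260059  0.06005852] [ 0.44731101 -0.06199761  0.10878774]
```

View pics/c.png

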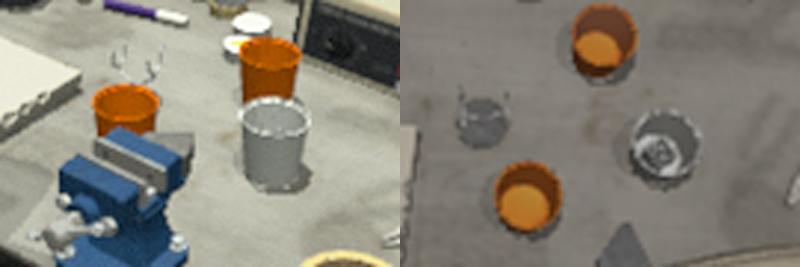

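The crop shows the milky beaker with the punches in it, with its rim centre near (0.521, -0.199). The orange beakers and a glass are to its left. The plan:
1. Grasp from above and lay the beaker on the board with its mouth towards the robot.
2. Regrasp from above and tip it over the rim.

Moving towards the beaker now.

```bash
python3 -m jog '[1,1,0,0,0,0.2,1, 1,1,0,0,0,0.44,1, 1,1,0,0,0,0.44,1, 1,1,0,0,0,0.44,1, 1,1,0,0,0,0.44,1, 1,1,0,0,0,0.44,1, 1,1,0,0,0,0.44,1, 1,1,0,0,0,0.44,1, 1,1,0,0,0,0.44,1, 1,1,0,0,0,0.44,1, 1,1,0,0,0,0.44,1, 1,1,0,0,0,0.44,1]'; python3 -c "
from h import *
s=env.get_state();print(s['joint_pos'],s['clock'])
print(plane('top',132,221,.005),plane('top',182,229,.005), plane('top',222,258,.0))
W=pts('top',np.load('pics/top.npz')['d']);q=W[110:185,70:165].reshape(-1,3);q=q[q[:,2]>.15];print(np.percentile(q,[1,99],0))
"
```

```text
clock: 1.1
tcp_pos: [0.4083, -0.3355, 0.2309]
orientation: [-0.0, 0.638, 0.77, 0.0]
wrist_force: [0.1, -0.1, 1.3]
finger_gap: 0.0854
grip_force: 0.0
[-8.39795311e-01  2.23728247e-01 -7.45374283e-02  1.27342193e+00
  7.30304565e-05  5.44855071e-01] 1.1
[0.42699311 0.45689463 0.005     ] [0.41151022 0.28461372 0.005     ] [0.32537858 0.14181202 0.        ]
[[0.55536722 0.35977553 0.18648624]
 [0.6536605  0.59886353 0.26701151]]
```

```bash
python3 -m jog '[0.56,0.68,0,0,0,0.442,1, 0.56,0.68,0,0,0,0.442,1, 0.56,0.68,0,0,0,0.442,1, 0.56,0.68,0,0,0,0.442,1, 0.56,0.68,0,0,0,0.442,1, 0.56,0.68,0,0,0,0.442,1, 0.56,0.68,0,0,0,0.442,1, 0.56,0.68,0,0,0,0.442,1, 0.56,0.68,0,0,0,0.442,1, 0.56,0.68,0,0,0,0.442,1, 0.56,0.68,0,0,0,0.442,1, 0.56,0.68,0,0,0,0.442,1]'; python3 -c "
from h import *
s=env.get_state();print(s['joint_pos'],s['clock'])
p,d=eyes.read_camera('wrist');W=pts('wrist',d,eyes.calibration('wrist'))
cv2.imwrite('pics/d.png',p[...,::-1])
k=(abs(W[...,2]-.064)<.006)&(np.hypot(W[...,0]-.521,W[...,1]+.199)<.05)
q=W[k];print(len(q),q.min(0),q.max(0));print(cv2.minEnclosingCircle((q[:,:2]*1000).astype(np.float32)))
"
```

```text
clock: 2.1
tcp_pos: [0.5201, -0.2, 0.231]
orientation: [-0.0, -0.0, 1.0, 0.0]
wrist_force: [-0.2, 0.7, -0.4]
finger_gap: 0.0852
grip_force: 0.0
[-5.11115327e-01  2.79266852e-01 -1.23512350e-03  1.29106231e+00
  6.72343185e-05 -5.11481035e-01] 2.1
869 [ 0.48957663 -0.22895917  0.05801704] [ 0.55616359 -0.16305011  0.06812373]
((523.2117919921875, -195.80186462402344), 33.642982482910156)
```

View pics/d.png

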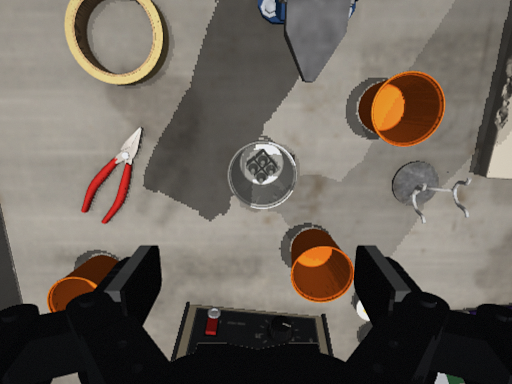

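The wrist view shows the beaker at (263,175) with four punches standing in it, centre (0.523, -0.196). I'll descend and grasp.

```bash
python3 -m jog '[0.015,0.02,-0.2,0,0,0,1, 0.015,0.02,-0.4,0,0,0,1, 0.015,0.02,-0.6,0,0,0,1, 0.015,0.02,-0.75,0,0,0,1, 0.015,0.02,-0.85,0,0,0,1, 0.015,0.02,-0.95,0,0,0,1, 0.015,0.02,-1,0,0,0,1, 0.015,0.02,-1,0,0,0,1]' 40 && python3 -m jog '[0,0,-0.05,0,0,0,1, 0,0,-0.09,0,0,0,1, 0,0,-0.09,0,0,0,1, 0,0,-0.09,0,0,0,-0.2, 0,0,-0.09,0,0,0,-0.2, 0,0,-0.09,0,0,0,-0.2, 0,0,-0.09,0,0,0,-0.2, 0,0,-0.09,0,0,0,-0.2, 0,0,-0.09,0,0,0,-0.2, 0,0,-0.09,0,0,0,-0.2]' 40
```

```text
clock: 2.82
tcp_pos: [0.5215, -0.1951, 0.0288]
orientation: [-0.002, 0.002, 1.0, 0.001]
wrist_force: [-0.3, -0.2, 0.1]
finger_gap: 0.0855
grip_force: 0.0
clock: 3.65
tcp_pos: [0.524, -0.196, 0.0144]
orientation: [0.001, -0.0, 1.0, -0.0]
wrist_force: [-0.9, 1.1, 6.4]
finger_gap: 0.0634
grip_force: 42.4
```

```bash
python3 -m jog '[0,0,0.05,0,0,0,-0.2, 0,0,0.15,0,0,0,-0.2, 0,0,0.3,0,0,0,-0.2, 0,0,0.45,0,0,0,-0.2, 0,0,0.6,0,0,0,-0.2, 0,0,0.75,0,0,0,-0.2, 0,0.1,0.9,0,0,0,-0.2, 0,0.25,0.95,0,0,0,-0.2, 0,0.4,0.95,0,0,0,-0.2, 0,0.6,0.95,0,0,0,-0.2, 0,0.8,0.95,0,0,0,-0.2, 0,1,0.95,0,0,0,-0.2]' && python3 -m jog '[-0.02,0.15,0,0,0,0,-0.2, -0.05,0.3,0,0,-0.03,0,-0.2, -0.1,0.45,0,0,-0.06,0,-0.2, -0.15,0.6,0,0,-0.1,0,-0.2, -0.2,0.7,0,0,-0.14,0,-0.2, -0.2,0.73,0,0,-0.175,0,-0.2, -0.2,0.73,0,0,-0.21,0,-0.2, -0.2,0.73,0,0,-0.245,0,-0.2, -0.2,0.73,0,0,-0.28,0,-0.2, -0.2,0.73,0,0,-0.32,0,-0.2, -0.2,0.73,0,0,-0.355,0,-0.2, -0.2,0.73,0,0,-0.389,0,-0.2]' && python3 -c "
from h import *
s=env.get_state();print(s['joint_pos'],s['clock'])
p,d=eyes.read_camera('scene');cv2.imwrite('pics/e.png',cv2.resize(p[120:300,150:390],(800,600))[...,::-1])"
```

```text
clock: 4.65
tcp_pos: [0.5228, 0.0054, 0.2038]
orientation: [0.0, 0.001, 1.0, -0.0]
wrist_force: [-0.2, 0.6, -2.6]
finger_gap: 0.0632
grip_force: 43.8
clock: 5.65
tcp_pos: [0.5204, 0.1882, 0.2687]
orientation: [0.504, 0.012, 0.863, -0.018]
wrist_force: [-0.2, 0.0, -2.2]
finger_gap: 0.0631
grip_force: 43.3
[ 0.41342471 -0.26368656 -1.02641025 -0.20066139 -0.39934256  0.21817644] 5.65
```

View pics/e.png

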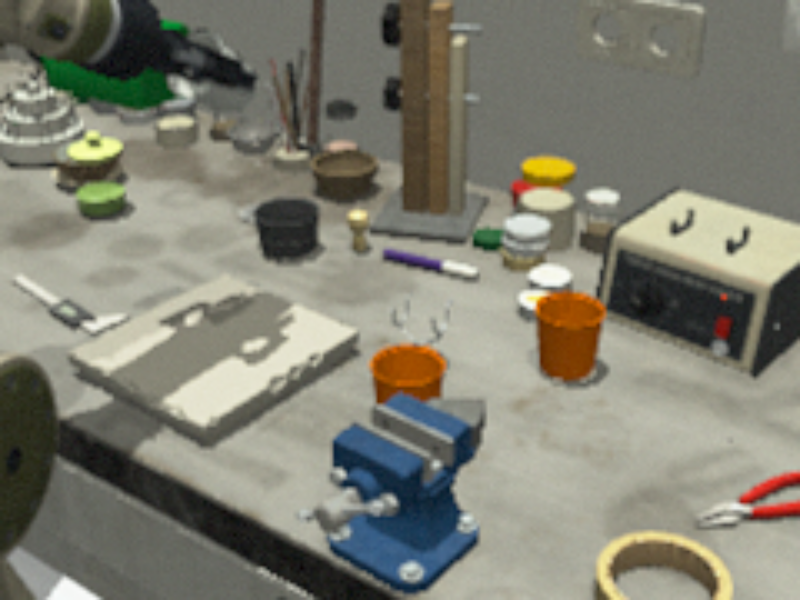

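The picture shows the beaker high at about (180,80), up by the lamp. The elbow joint hit its range, so a flat tool pointing outward is out of reach on the board. I'll tilt sideways with the wrist yaw joint, tool azimuth about -45°. First I'll bring the tool back to pointing down.

```bash
python3 -m jog '[0,0,0,0,0.04,0,-0.2, 0,0,0,0,0.08,0,-0.2, 0,0,0,0,0.12,0,-0.2, 0,0,0,0,0.155,0,-0.2, 0,0,0,0,0.19,0,-0.2, 0,0,0,0,0.23,0,-0.2, 0,0,0,0,0.27,0,-0.2, 0,0,0,0,0.31,0,-0.2, 0,0,0,0,0.35,0,-0.2, 0,0,0,0,0.389,0,-0.2, 0,0,0,0,0.389,0,-0.2]'; python3 -c "
from h import *
s=env.get_state();print(s['joint_pos'],s['clock'])"
```

```text
clock: 6.62
tcp_pos: [0.5214, 0.1869, 0.2661]
orientation: [-0.088, 0.0, 0.996, -0.021]
wrist_force: [0.0, 0.3, -3.3]
finger_gap: 0.0634
grip_force: 43.4
[ 0.20246027  0.42722306  0.27885301  1.60433149 -0.00578916  0.20302983] 6.6167
```

```bash
cat >> h.py <<'E'
from scipy.spatial.transform import Rotation as Ro
def goal(pos,phi,az):
    s=env.get_state();q=s["orientation"];a,f=np.radians([az,phi])
    y=np.array([-np.sin(a),np.cos(a),0]);z=np.array([np.cos(f)*np.cos(a),np.cos(f)*np.sin(a),-np.sin(f)])
    D=Ro.from_matrix(np.stack([np.cross(y,z),y,z],1))*Ro.from_quat([*q[1:],q[0]]).inv()
    v=D.as_rotvec();print("shift",((np.array(pos)-s["tcp_pos"])/.2).round(3),"turn",(v/np.pi).round(3),"deg",np.degrees(np.linalg.norm(v)).round(1))
E
python3 -c "
from h import *
goal((.49,.09,.2),90,-45)"
```

```text
shift [-0.157 -0.485 -0.331] turn [-0.009 -0.059 -0.249] deg 46.1
```

```bash
python3 -m jog '[-0.03,-0.08,0,-0.001,-0.008,-0.035,-0.2, -0.06,-0.16,-0.1,-0.003,-0.017,-0.07,-0.2, -0.09,-0.24,-0.15,-0.004,-0.025,-0.105,-0.2, -0.12,-0.32,-0.2,-0.005,-0.033,-0.14,-0.2, -0.157,-0.4,-0.25,-0.006,-0.041,-0.175,-0.2, -0.157,-0.485,-0.33,-0.008,-0.05,-0.21,-0.2, -0.157,-0.485,-0.33,-0.009,-0.059,-0.249,-0.2, -0.157,-0.485,-0.33,-0.009,-0.059,-0.249,-0.2]'; python3 -m jog '[0,0,0,-0.025,-0.025,0,-0.2, 0,0,0,-0.05,-0.05,0,-0.2, 0,0,0,-0.075,-0.075,0,-0.2, 0,0,0,-0.1,-0.1,0,-0.2, 0,0,0,-0.125,-0.125,0,-0.2, 0,0,0,-0.15,-0.15,0,-0.2, 0,0,0,-0.175,-0.175,0,-0.2, 0,0,0,-0.2,-0.2,0,-0.2, 0,0,0,-0.225,-0.225,0,-0.2, 0,0,0,-0.25,-0.25,0,-0.2, 0,0,0,-0.275,-0.275,0,-0.2, 0,0,0,-0.275,-0.275,0,-0.2]';python3 -c "
from h import *
s=env.get_state();print(s['joint_pos'],s['clock'])
goal((.49,.09,.07),20,-45)"
```

```text
clock: 7.28
tcp_pos: [0.4868, 0.0899, 0.2005]
orientation: [0.003, 0.384, 0.923, -0.002]
wrist_force: [-0.6, -0.2, -1.5]
finger_gap: 0.0634
grip_force: 44.5
clock: 8.28
tcp_pos: [0.4876, 0.0917, 0.1975]
orientation: [0.533, 0.307, 0.756, -0.223]
wrist_force: [-0.8, -0.2, -3.5]
finger_gap: 0.0628
grip_force: 44.3
[ 0.59586948  0.15144462 -0.88691576  0.03626316 -1.18169709  1.03136587] 8.2833
shift [ 0.012 -0.009 -0.637] turn [ 0.004 -0.    -0.002] deg 0.8
```

```bash
python3 -m jog '[0,0,-0.08,0,0,0,-0.2, 0,0,-0.17,0,0,0,-0.2, 0,0,-0.26,0,0,0,-0.2, 0,0,-0.35,0,0,0,-0.2, 0,0,-0.44,0,0,0,-0.2, 0,0,-0.53,0,0,0,-0.2, 0,0,-0.6,0,0,0,-0.2, 0,0,-0.65,0,0,0,-0.2, 0,0,-0.65,0,0,0,-0.2]';python3 -c "
from h import *
s=env.get_state();print(s['joint_pos'],s['clock'])
goal((.49,.09,.06),20,-45)
p,d=eyes.read_camera('scene');cv2.imwrite('pics/f.png',cv2.resize(p[170:270,150:300],(800,533))[...,::-1])"
```

```text
clock: 9.03
tcp_pos: [0.4898, 0.0912, 0.0688]
orientation: [0.531, 0.31, 0.757, -0.222]
wrist_force: [0.6, -0.2, -2.6]
finger_gap: 0.063
grip_force: 44.3
[ 0.59099156  0.47257327 -0.98759287 -0.38283749 -1.17687977  1.03473154] 9.0333
shift [ 0.001 -0.006 -0.044] turn [ 0.003 -0.001 -0.001] deg 0.6
```

View pics/f.png

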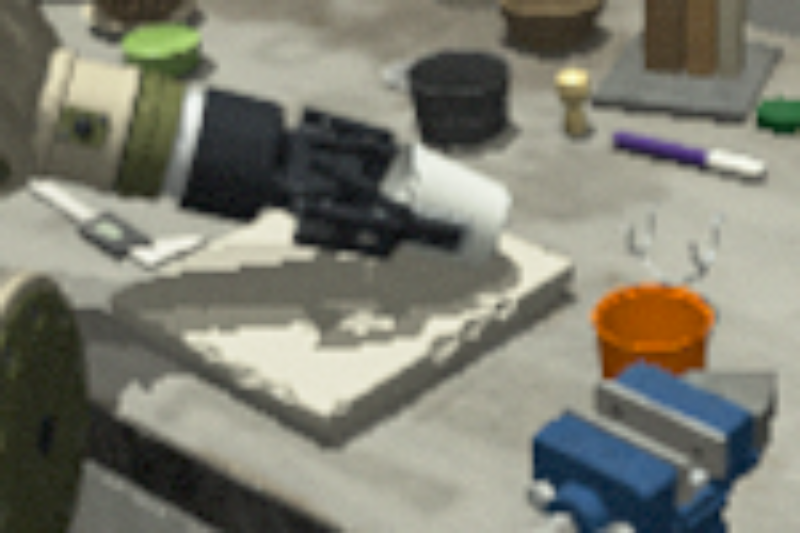

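The beaker is tilted in the gripper at about (455,205), base down over the back right part of the board. Before releasing I'll check that the final pose is reachable, using a quick kinematic fit.

```bash
cat > k.py <<'E'
import numpy as np
from scipy.optimize import least_squares,brentq
D=[([-1.33961835,.313939633,.0450869733,1.3035961,0],[.20822923,-.53548191,.23048759]),
([-.839795,.223728,-.0745374,1.273422,0],[.4083,-.3355,.2309]),([-.511115,.279267,-.001235,1.291062,0],[.5201,-.2,.231]),
([.413425,-.263687,-1.02641,-.200661,-.399343],[.5204,.1882,.2687]),([.20246,.427223,.278853,1.604331,-.005789],[.5214,.1869,.2661]),
([.595869,.151445,-.886916,.036263,-1.181697],[.4876,.0917,.1975]),([.590992,.472573,-.987593,-.382837,-1.17688],[.4898,.0912,.0688])]
def fk(q,P):
    h,L1,L2,of,a,b,r0=P;f=q[1]-q[2];p=f+q[3];T=a+b*np.cos(q[4])
    r=r0+L1*np.sin(q[1])+L2*np.cos(f)+T*np.cos(p);z=h+L1*np.cos(q[1])-L2*np.sin(f)-T*np.sin(p);l=of+b*np.sin(q[4])
    c,s=np.cos(q[0]),np.sin(q[0]);return np.array([c*r-s*l,s*r+c*l,z])
P=least_squares(lambda P:np.concatenate([fk(q,P)-x for q,x in D]),[.3,.5,.4,.08,.15,.3,0]).x
def ik(x,phi,az):
    def err(q):
        p=q[1]-q[2]+q[3];t=np.array([np.cos(q[4])*np.cos(p),np.sin(q[4]),-np.cos(q[4])*np.sin(p)]);c,s=np.cos(q[0]),np.sin(q[0])
        t=np.array([c*t[0]-s*t[1],s*t[0]+c*t[1],t[2]]);a,f=np.radians([az,phi])
        return np.concatenate([fk(q,P)-x,.3*(t-[np.cos(f)*np.cos(a),np.cos(f)*np.sin(a),-np.sin(f)])])
    r=least_squares(err,[.6,.4,-.9,0,-1.1],bounds=([-2.7,-.86,-1.03,-2.2,-1.47],[2.7,1.69,1.26,2.34,1.5]));return r.x.round(2),np.linalg.norm(r.fun).round(4)
E
python3 -c "
from k import *
print(P.round(3),max(np.linalg.norm(fk(q,P)-x) for q,x in D))
for az in(-45,):
  for c in((.43,.15),(.45,.13)):
    for phi in(10,15,20,45,90,110):
      d=np.array([np.cos(np.radians(az)),np.sin(np.radians(az))]);print(az,c,phi,ik([c[0]+.028*d[0],c[1]+.028*d[1],.062],phi,az))
"
```

```text
[ 0.297  0.596  0.45   0.077  0.233  0.289 -0.039] 0.026016461493970414
-45 (0.43, 0.15) 10 (array([ 0.74,  0.61, -0.85, -0.13, -1.39]), np.float64(0.0))
-45 (0.43, 0.15) 15 (array([ 0.73,  0.55, -0.83, -0.01, -1.3 ]), np.float64(0.0))
-45 (0.43, 0.15) 20 (array([ 0.71,  0.49, -0.82,  0.06, -1.21]), np.float64(0.0))
-45 (0.43, 0.15) 45 (array([ 0.55,  0.25, -0.76,  0.33, -0.76]), np.float64(0.0))
-45 (0.43, 0.15) 90 (array([ 0.12,  0.26, -0.43,  0.88,  0.  ]), np.float64(0.0))
-45 (0.43, 0.15) 110 (array([-0.03,  0.45, -0.2 ,  1.18,  0.24]), np.float64(0.0))
-45 (0.45, 0.13) 10 (array([ 0.67,  0.69, -1.02, -0.71, -1.36]), np.float64(0.0))
-45 (0.45, 0.13) 15 (array([ 0.66,  0.57, -0.95, -0.39, -1.28]), np.float64(0.0))
-45 (0.45, 0.13) 20 (array([ 0.64,  0.49, -0.91, -0.21, -1.19]), np.float64(0.0))
-45 (0.45, 0.13) 45 (array([ 0.48,  0.25, -0.78,  0.25, -0.74]), np.float64(0.0))
-45 (0.45, 0.13) 90 (array([ 0.07,  0.28, -0.4 ,  0.89,  0.  ]), np.float64(0.0))
-45 (0.45, 0.13) 110 (array([-0.07,  0.48, -0.16,  1.2 ,  0.23]), np.float64(0.0))
```

```bash
python3 -m jog '[0,0,-0.02,0,0,0,-0.2, 0,0,-0.04,0,0,0,-0.2, 0,0,-0.055,0,0,0,-0.2, 0,0,-0.055,0,0,0,-0.2]'; python3 -m jog '[0,0,0,0,0,0,0.6, 0,0,0,0,0,0,0.7, 0,0,0,0,0,0,0.8, 0,0,0,0,0,0,0.9, 0,0,0,0,0,0,1, 0,0,0,0,0,0,1]'
```

```text
clock: 9.42
tcp_pos: [0.49, 0.0914, 0.0612]
orientation: [0.534, 0.312, 0.754, -0.221]
wrist_force: [0.1, 0.6, 3.9]
finger_gap: 0.0631
grip_force: 44.1
clock: 9.92
tcp_pos: [0.4891, 0.0908, 0.06]
orientation: [0.533, 0.311, 0.755, -0.221]
wrist_force: [0.3, -0.1, 0.3]
finger_gap: 0.0853
grip_force: 0.0
```

```bash
python3 -m jog '[0,0,0.1,0,0,0,1, 0,0,0.2,0,0,0,1, 0,0,0.35,0,0,0,1, 0,0,0.5,0,0,0,1, 0,0,0.7,0,0,0,1, 0,0,0.9,0,0,0,1, 0,0,1,0.04,0.04,0,1, 0,0,1,0.065,0.065,0,1, 0,0,1,0.09,0.09,0,1, 0,0,1,0.115,0.115,0,1, 0,0,1,0.14,0.14,0,1, 0,0,1,0.165,0.165,0,1]';  python3 -c "
from h import *
c=eyes.calibration('scene')
p,d=eyes.read_camera('scene');t,dt=eyes.read_camera('top')
W=pts('top',dt);W2=pts('scene',d)
for w in(W,W2):
  k=(w[...,2]>.036)&(w[...,2]<.1)&(w[...,0]>.35)&(w[...,0]<.54)&(w[...,1]>.03)&(w[...,1]<.25)
  q=w[k];
  if len(q)>20: print(len(q),q.mean(0).round(3),q.max(0).round(3),cv2.minAreaRect((q[:,:2]*1000).astype(np.float32)))
m=np.hstack([cv2.resize(p[170:270,150:275],(400,320)),cv2.resize(t[170:270,165:290],(400,320))])
cv2.imwrite('pics/g.png',m[...,::-1])
s=env.get_state();print(s['joint_pos'],s['tcp_pos'],s['clock'])"
```

```text
clock: 10.92
tcp_pos: [0.4886, 0.0915, 0.2615]
orientation: [0.234, 0.369, 0.895, -0.095]
wrist_force: [0.8, 0.2, -0.5]
finger_gap: 0.0854
grip_force: 0.0
243 [0.456 0.115 0.077] [0.504 0.157 0.095] ((468.0439758300781, 110.8034439086914), (64.88863372802734, 69.42992401123047), 44.40358352661133)
371 [0.455 0.1   0.068] [0.498 0.158 0.092] ((469.4609680175781, 110.52317810058594), (67.14523315429688, 67.01776123046875), 42.876190185546875)
[ 0.27820092 -0.0306905  -0.38995208  0.93923896 -0.44536615  1.00444343] [0.49202701 0.0892317  0.26327103] 11.0167
```

View pics/g.png

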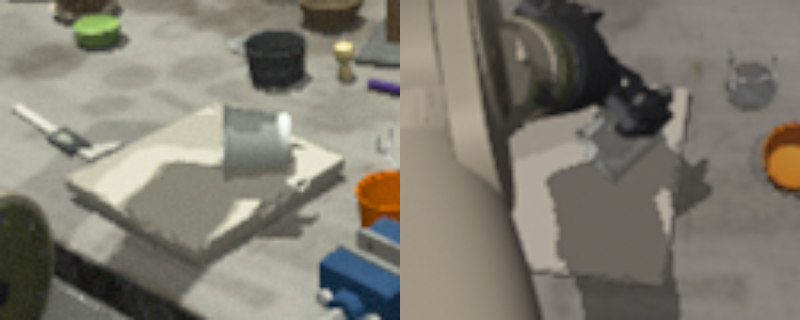

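The beaker lies as intended, at scene (255,140), mouth towards the robot's left. Its centre is (0.469, 0.1105) and its axis is at -45°. Now I'll regrasp from above, leaning to 110°.

```bash
python3 -c "
from h import *
goal((.467,.112,.20),110,-45);goal((.467,.112,.033),110,-45)"
```

```text
shift [-0.125  0.114 -0.316] turn [0.194 0.196 0.001] deg 49.6
shift [-0.125  0.114 -1.151] turn [0.194 0.196 0.001] deg 49.6
```

```bash
python3 -m jog '[-0.03,0.03,0,0.025,0.025,0,1, -0.06,0.05,0,0.05,0.05,0,1, -0.09,0.08,0,0.08,0.08,0,1, -0.125,0.114,-0.1,0.11,0.11,0,1, -0.125,0.114,-0.2,0.135,0.135,0,1, -0.125,0.114,-0.25,0.16,0.16,0,1, -0.125,0.114,-0.3,0.194,0.196,0,1, -0.125,0.114,-0.32,0.194,0.196,0,1, -0.125,0.114,-0.32,0.194,0.196,0,1]' && python3 -c "
from h import *
goal((.467,.112,.033),110,-45);s=env.get_state();print(s['joint_pos'])"
```

```text
clock: 11.77
tcp_pos: [0.4633, 0.1124, 0.192]
orientation: [-0.165, 0.376, 0.91, 0.063]
wrist_force: [1.0, 0.8, -0.1]
finger_gap: 0.0856
grip_force: 0.0
shift [ 0.019 -0.002 -0.795] turn [ 0.001 -0.003 -0.001] deg 0.6
[-0.07312444  0.34534731 -0.06533835  1.43913791  0.22165514  0.6796344 ]
```

```bash
python3 -m jog '[0.019,0,-0.15,0,0,0,1, 0.019,0,-0.3,0,0,0,1, 0.019,0,-0.45,0,0,0,1, 0.019,0,-0.6,0,0,0,1, 0.019,0,-0.7,0,0,0,1, 0.019,0,-0.795,0,0,0,1, 0.019,0,-0.795,0,0,0,1, 0.019,0,-0.795,0,0,0,-0.2, 0.019,0,-0.795,0,0,0,-0.2, 0.019,0,-0.795,0,0,0,-0.2, 0.019,0,-0.795,0,0,0,-0.2, 0.019,0,-0.795,0,0,0,-0.2]' 50 && python3 -m jog '[0,0,0,0,0,0,-0.2, 0,0,0,0,0,0,-0.2]' && python3 -c "
from h import *
p,d=eyes.read_camera('scene')
W2=pts('scene',d);w=W2
k=(w[...,2]>.036)&(w[...,2]<.1)&(w[...,0]>.35)&(w[...,0]<.54)&(w[...,1]>.03)&(w[...,1]<.25)
cv2.imwrite('pics/i.png',cv2.resize(p[170:270,150:275],(800,600))[...,::-1])
s=env.get_state();print(s['joint_pos'],s['tcp_pos'],s['clock'])"
```

```text
clock: 12.77
tcp_pos: [0.4687, 0.1141, 0.0393]
orientation: [-0.16, 0.375, 0.911, 0.066]
wrist_force: [-1.2, 0.0, 6.6]
finger_gap: 0.0578
grip_force: 52.5
clock: 12.93
tcp_pos: [0.4687, 0.1141, 0.0393]
orientation: [-0.161, 0.375, 0.911, 0.066]
wrist_force: [-2.0, 1.5, 6.9]
finger_gap: 0.0582
grip_force: 52.5
[-0.07085575  0.47379    -0.27421886  1.09195148  0.22514012  0.67948649] [0.46867511 0.11412335 0.03927608] 12.9833
```

View pics/i.png

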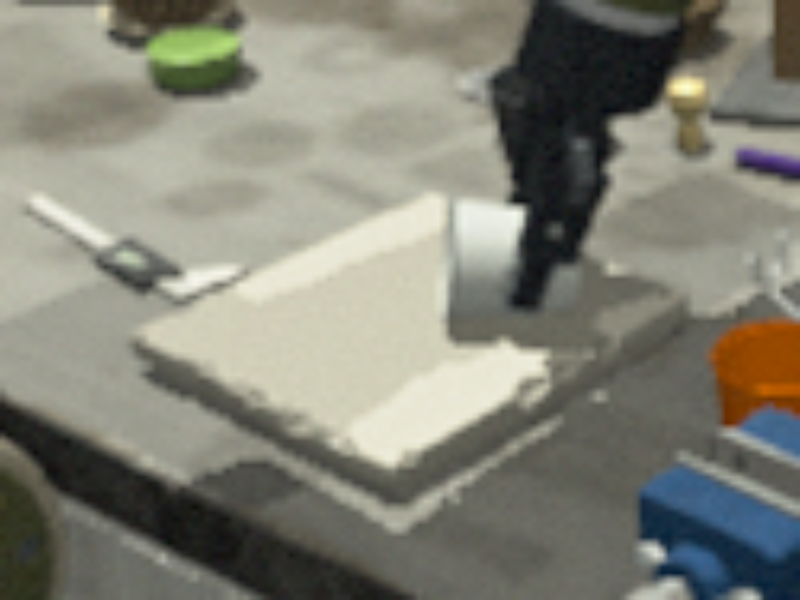

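The beaker is gripped at about (525,265) in the crop, gap 58 mm, still lying with its rim on the board. There is 6.6 N of load on the tool, so I'll relieve that before tipping.

```bash
python3 -m jog '[0,0,0.02,0,0,0,-0.2, 0,0,0.02,0,0,0,-0.2, 0,0,0.02,0,0,0,-0.2]'; python3 -c "
from h import *
goal((.467,.112,.033),108.4,-45)"
```

```text
clock: 13.23
tcp_pos: [0.4687, 0.1135, 0.0417]
orientation: [-0.161, 0.375, 0.911, 0.066]
wrist_force: [-0.1, 0.3, -2.5]
finger_gap: 0.0578
grip_force: 53.4
shift [-0.008 -0.007 -0.043] turn [-0.006 -0.006 -0.001] deg 1.6
```

Force is now -2.5 N, which is about the loaded weight, so the beaker is just clear of the board. I'll tip about the rim, first slowly to 30°, then briskly.

```bash
python3 -m jog '[-0.005,0.005,0.018,-0.024,-0.024,0,-0.2, -0.011,0.011,0.035,-0.047,-0.047,0,-0.2, -0.018,0.018,0.05,-0.071,-0.071,0,-0.2, -0.027,0.027,0.065,-0.094,-0.094,0,-0.2, -0.037,0.037,0.078,-0.118,-0.118,0,-0.2]' && python3 -m jog '[-0.012,0.012,0.01,-0.0275,-0.0275,0,-0.2, -0.026,0.026,0.02,-0.055,-0.055,0,-0.2, -0.04,0.04,0.029,-0.0825,-0.0825,0,-0.2, -0.055,0.055,0.036,-0.11,-0.11,0,-0.2, -0.07,0.07,0.04,-0.1375,-0.1375,0,-0.2, -0.086,0.086,0.041,-0.165,-0.165,0,-0.2, -0.102,0.102,0.04,-0.1925,-0.1925,0,-0.2, -0.117,0.117,0.035,-0.22,-0.22,0,-0.2, -0.132,0.132,0.028,-0.2475,-0.2475,0,-0.2, -0.14,0.14,0.02,-0.263,-0.263,0,-0.2, -0.14,0.14,0.02,-0.263,-0.263,0,-0.2, -0.14,0.14,0.02,-0.263,-0.263,0,-0.2]'; python3 -c "
from h import *
goal((.432,.147,.061),13,-45)
s=env.get_state();print(s['joint_pos'])
p,d=eyes.read_camera('scene')
cv2.imwrite('pics/j.png',cv2.resize(p[180:260,150:250],(800,600),interpolation=2)[...,::-1])"
```

```text
clock: 13.65
tcp_pos: [0.4611, 0.1209, 0.0577]
orientation: [0.082, 0.38, 0.92, -0.035]
wrist_force: [-0.3, 0.3, -2.8]
finger_gap: 0.058
grip_force: 54.0
clock: 14.65
tcp_pos: [0.4328, 0.15, 0.0617]
orientation: [0.576, 0.297, 0.722, -0.241]
wrist_force: [-5.3, 1.8, 10.2]
finger_gap: 0.0578
grip_force: 55.4
shift [-0.004 -0.015 -0.004] turn [ 0.003 -0.    -0.   ] deg 0.5
[ 0.81644187  0.61365712 -0.75625331  0.34171497 -1.34657345  1.7084459 ]
```

View pics/j.png

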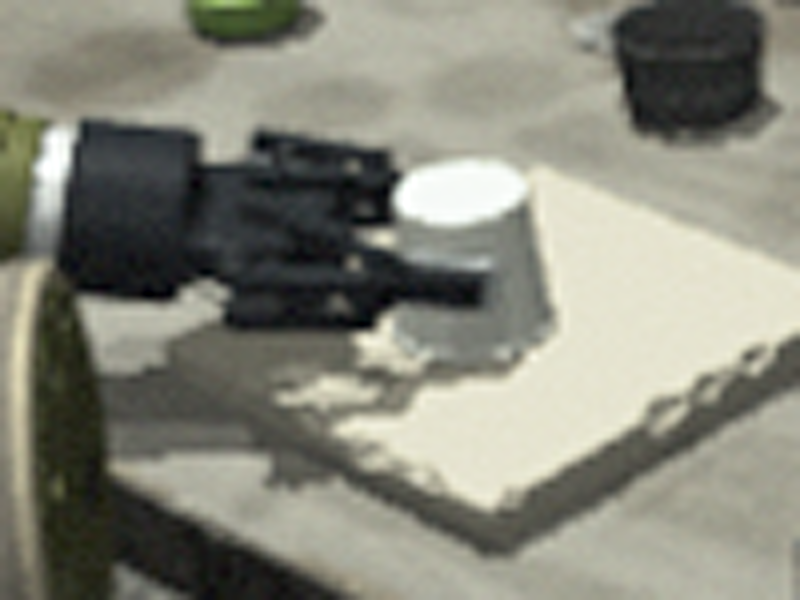

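The beaker looks inverted on the board at (465,260) in the crop, and no punches are visible outside it. I'll check the height and tilt of its base.

```bash
python3 -m jog '[0,0,0.01,0,0,0,-0.2, 0,0,0.01,0,0,0,-0.2]'; python3 -c "
from h import *
for n in('scene','top'):
  p,d=eyes.read_camera(n);w=pts(n,d)
  k=(w[...,2]>.08)&(w[...,2]<.105)&(np.hypot(w[...,0]-.42,w[...,1]-.16)<.035)&(p.min(-1)>150)
  q=w[k]
  if len(q)>15:
    A=np.c_[q[:,:2]-[.42,.16],np.ones(len(q))];f=np.linalg.lstsq(A,q[:,2],rcond=None)[0];print(n,len(q),q.mean(0).round(4),f.round(3))
"
```

```text
clock: 14.87
tcp_pos: [0.4328, 0.1496, 0.0627]
orientation: [0.574, 0.3, 0.724, -0.239]
wrist_force: [-0.1, 0.5, 0.3]
finger_gap: 0.0581
grip_force: 54.3
scene 109 [0.4187 0.1587 0.093 ] [-0.     0.033  0.093]
top 202 [0.419  0.1592 0.0938] [-0.005  0.006  0.094]
```

```bash
python3 -m jog '[0,0,0,0,0,0,-0.2, 0,0,0,0,0,0,-0.2, 0,0,0.03,0,0,0,-0.2, 0,0,0.06,0,0,0,-0.2, 0,0,0.1,0,0,0,-0.2, 0,0,0.16,0,0,0,-0.2, 0,0,0.22,0,0,0,-0.2, 0,0,0.3,0,0,0,-0.2, 0,0,0.4,0,0,0,-0.2, 0,0,0.5,0,0,0,-0.2, 0,0,0.5,0,0,0,-0.2, 0,0,0.5,0,0,0,-0.2]'; python3 -c "
from h import *
p,d=eyes.read_camera('scene');w=pts('scene',d)
k=(w[...,2]>.034)&(w[...,2]<.09)&(w[...,0]>.34)&(w[...,0]<.53)&(w[...,1]>.06)&(w[...,1]<.25)
q=w[k];print(len(q),q.min(0),q.max(0))
s=env.get_state();print(s['joint_pos'])
t,_=eyes.read_camera('top')
m=np.hstack([cv2.resize(p[180:260,150:250],(400,320),interpolation=2),cv2.resize(t[180:270,175:285],(400,320),interpolation=2)])
cv2.imwrite('pics/k.png',m[...,::-1])"
```

```text
clock: 15.97
tcp_pos: [0.4328, 0.1493, 0.164]
orientation: [0.574, 0.301, 0.723, -0.239]
wrist_force: [0.5, -0.7, -0.4]
finger_gap: 0.058
grip_force: 54.2
114 [0.39312529 0.13915866 0.03419681] [0.46227123 0.2044324  0.04063683]
[ 0.81416965  0.39645358 -0.70895523  0.6016858  -1.33933423  1.70834453]
```

View pics/k.png

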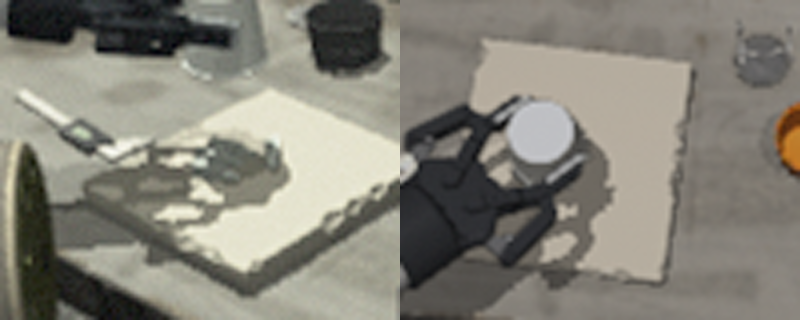

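The punches lie together on the board, at x 0.39–0.46 and y 0.14–0.20, and the empty beaker is clear above them, still inverted. I'll carry it to the free bench left of the board at (0.48, 0.33).

```bash
python3 -c "
from h import *
goal((.495,.321,.12),13,-40);goal((.495,.321,.036),13,-40)"
python3 - <<'E'
from k import *
for z in(.12,.036): print(ik([.495,.321,z],13,-40))
E
```

```text
shift [ 0.314  0.861 -0.213] turn [ 0.    -0.001  0.029] deg 5.2
shift [ 0.314  0.861 -0.633] turn [ 0.    -0.001  0.029] deg 5.2
(array([ 0.93,  0.69, -0.19,  0.94, -1.34]), np.float64(0.0))
(array([ 0.93,  0.8 , -0.21,  0.8 , -1.34]), np.float64(0.0))
```

```bash
python3 -m jog '[0.04,0.1,0,0,0,0,-0.2, 0.08,0.2,0,0,0,0.01,-0.2, 0.12,0.32,0,0,0,0.01,-0.2, 0.17,0.44,0,0,0,0.02,-0.2, 0.21,0.56,0,0,0,0.02,-0.2, 0.25,0.68,0,0,0,0.029,-0.2, 0.29,0.78,-0.05,0,0,0.029,-0.2, 0.314,0.861,-0.1,0,0,0.029,-0.2, 0.314,0.861,-0.16,0,0,0.029,-0.2, 0.314,0.861,-0.21,0,0,0.029,-0.2, 0.314,0.861,-0.21,0,0,0.029,-0.2]'; python3 -c "
from h import *
goal((.495,.321,.036),13,-40)
p,d=eyes.read_camera('scene')
t,_=eyes.read_camera('top')
m=np.hstack([cv2.resize(p[150:260,70:230],(400,275),interpolation=2),cv2.resize(t[130:260,110:270],(400,325),interpolation=2)[:275]])
cv2.imwrite('pics/l.png',m[...,::-1])"
```

```text
clock: 16.98
tcp_pos: [0.494, 0.3193, 0.117]
orientation: [0.583, 0.265, 0.737, -0.216]
wrist_force: [-0.5, -0.4, -0.4]
finger_gap: 0.0582
grip_force: 54.2
shift [ 0.005  0.008 -0.405] turn [ 0.002 -0.003 -0.   ] deg 0.6
```

View pics/l.png

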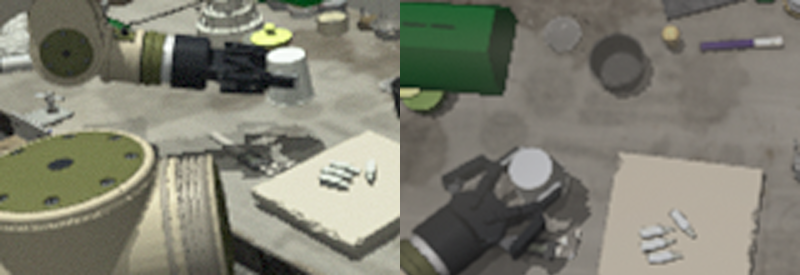

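All four punches are heaped on the board at about (335,177). The beaker hangs over clear bench, away from the calliper's jaws. Lowering it.

```bash
python3 -m jog '[0,0.005,-0.07,0,0,0,-0.2, 0,0.005,-0.14,0,0,0,-0.2, 0,0.005,-0.21,0,0,0,-0.2, 0,0.005,-0.27,0,0,0,-0.2, 0,0.005,-0.33,0,0,0,-0.2, 0,0.005,-0.37,0,0,0,-0.2, 0,0.005,-0.39,0,0,0,-0.2, 0,0.005,-0.405,0,0,0,-0.2, 0,0.005,-0.41,0,0,0,-0.2, 0,0.005,-0.41,0,0,0,-0.2, 0,0.005,-0.41,0,0,0,-0.2]'
```

```text
clock: 18.0
tcp_pos: [0.4955, 0.3225, 0.0391]
orientation: [0.584, 0.266, 0.736, -0.213]
wrist_force: [0.4, -0.4, 0.1]
finger_gap: 0.0578
grip_force: 54.2
```

```bash
python3 -m jog '[0,0,-0.01,0,0,0,-0.2, 0,0,-0.018,0,0,0,-0.2, 0,0,-0.018,0,0,0,-0.2]'
```

```text
clock: 18.25
tcp_pos: [0.4953, 0.3223, 0.035]
orientation: [0.584, 0.266, 0.737, -0.214]
wrist_force: [0.3, -0.1, -1.6]
finger_gap: 0.0579
grip_force: 54.2
```

```bash
python3 -m jog '[0,0,-0.005,0,0,0,-0.2, 0,0,-0.01,0,0,0,-0.2, 0,0,-0.01,0,0,0,-0.2]'; python3 -c "
from h import *
p,d=eyes.read_camera('scene');w=pts('scene',d)
k=(w[...,2]>.055)&(w[...,2]<.08)&(np.hypot(w[...,0]-.482,w[...,1]-.332)<.03)&(p.min(-1)>150)
print(k.sum(),w[k].mean(0))"
```

```text
clock: 18.5
tcp_pos: [0.4954, 0.3225, 0.0342]
orientation: [0.585, 0.265, 0.736, -0.214]
wrist_force: [-2.5, 0.2, 5.9]
finger_gap: 0.0578
grip_force: 54.9
77 [0.47974795 0.33062269 0.0644652 ]
```

```bash
python3 -m jog '[0,0,0.005,0,0,0,0.1, 0,0,0.005,0,0,0,0.4, 0,0,0.005,0,0,0,1, 0,0,0.005,0,0,0,1, 0,0,0.005,0,0,0,1, -0.05,0.04,0.02,0,0,0,1, -0.12,0.1,0.04,0,0,0,1, -0.2,0.17,0.06,0,0,0,1, -0.3,0.25,0.09,0,0,0,1, -0.4,0.33,0.13,0,0,0,1, -0.5,0.4,0.18,0,0,0,1, -0.5,0.4,0.25,0,0,0,1]'; python3 -c "
from h import *
p,d=eyes.read_camera('scene');w=pts('scene',d)
k=(w[...,2]>.055)&(w[...,2]<.08)&(np.hypot(w[...,0]-.482,w[...,1]-.332)<.03)&(p.min(-1)>150)
print(k.sum(),w[k].mean(0))
t,_=eyes.read_camera('top')
m=np.hstack([cv2.resize(p[150:260,70:230],(400,275),interpolation=2),cv2.resize(t[130:260,110:270],(400,325),interpolation=2)[:275]])
cv2.imwrite('pics/m.png',m[...,::-1])"
```

```text
clock: 19.55
tcp_pos: [0.3925, 0.4046, 0.0819]
orientation: [0.584, 0.264, 0.737, -0.214]
wrist_force: [-0.1, -1.3, -0.3]
finger_gap: 0.0853
grip_force: 0.0
76 [0.479029   0.33125991 0.06491008]
```

View pics/m.png

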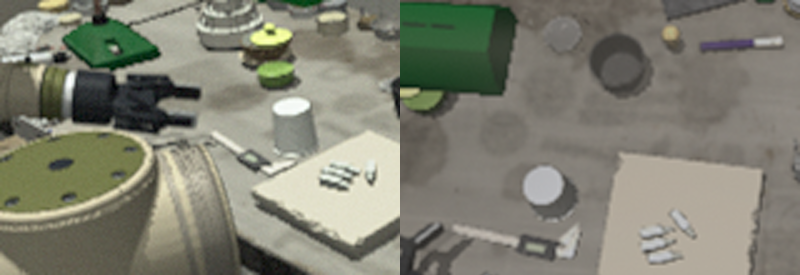

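The beaker stands mouth down on the bench, the four punches are on the board, the arm is clear and the calliper is undisturbed. Handing in.

```bash
python3 -m jog '[0,0,0,0,0,0,1, 0,0,0,0,0,0,1, 0,0,0,0,0,0,1]'; python3 -c "
from workcell import env
print(env.hand_in())"
```

```text
clock: 19.9
tcp_pos: [0.3959, 0.4011, 0.0826]
orientation: [0.584, 0.267, 0.736, -0.214]
wrist_force: [-0.2, -0.4, 0.3]
finger_gap: 0.0849
grip_force: 0.0
the job is handed in; nothing more can be done
None
```

Job handed in at about 20 s of the 61 s (no verdict returned): the last pictures show all four punches heaped on the board, the empty beaker mouth down on the bench to its left, and nothing else visibly moved.

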